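Unlock the battery tester and hold its key switch

TASK

Start the battery tester's spring-return key switch: slide the shutter on its top to the end stop to free the keyhole, take the key with the rectangular head from the wooden stand and push it fully home in the keyhole, wiggling it past the sticky pins. Then turn it clockwise (seen from above) a quarter turn to the stop and finish while still holding it turned, gripped in the fingers; do not let go. Leave the round-headed key and everything else where they are.

Things in the scene. Friction and masses are not known exactly. Their poses are not given: they have to be found in the camera images.
- key: The tester's key, upright in either slot of the stand: black rectangular head 10 mm thick (its x), 30 wide (y), from 10 to 52 mm above the origin, on a steel collar 18 mm across, 0 to 10 mm. Origin at the collar's underside on the key's axis; z up. 60 g, more or less. A half turn about z makes no difference: both ways fit.
- key_nose (a point): Lowest point of the key, 30 mm below the key's origin on its axis; same axes as the key. Below the collar is a round neck 6 mm across and 11 mm long, then a flat blade 6 mm thick (x) and 16 mm wide (y), down to this rounded nose.
- stand: Wooden key stand fixed to the table, 50 (x) x 130 (y) x 45 mm high, origin under its centre. Two slots 36 mm deep at y = +35 and -35 mm, each holding a key upright with its collar resting on the top and the head's width along the stand's y.
- tester: White battery tester fixed to the table, 220 (x) x 340 (y) x 100 mm high, origin under its centre, front with display to -x. On its flat top, 30 mm nearer the front and 70 mm to -y of the centre, lies the keyhole in a steel ring 27 mm across, at first under the steel shutter.
- keyhole (a point): Keyhole centre, at the upper face of the tester's top; axes as the tester's, z up. A slot 8 mm (x) by 18.5 mm (y) through the 8 mm plate; below it is the lock cylinder. The key goes straight down, head's width along y, until its collar rests on the plate: then the key's origin is here. It can turn only when within 3 mm of home, and once turned cannot be pulled out.
- pins (a point): Point on the keyhole's axis 18.5 mm below the plate face. 3 mm above and 3 mm below it two sticky spring pins stand into the keyway, one from each x side; the key's nose pushes them aside as it passes. A straight push can need 10 to 40 N there; small wiggles while pushing (1 mm along x, 3 degrees of twist) get it through at about 10 to 15 N.
- lock (a joint): Turn of the lock cylinder in rad: 0 at rest (in line with the keyhole slot), grows clockwise seen from above to a firm stop at 1.45, about a quarter turn. A return spring (0.05 Nm at rest, 0.16 Nm at the stop) turns it back if the key is let go. The blade has about 0.1 rad of play, so the key turns some 0.1 rad more.
- shutter (a joint): Travel in m of the flat steel shutter that slides in two 7 mm high rails on the tester's top, along the tester's +y, away from the keyhole: at 0 to 0.02 it covers the hole, end stop at 0.065 (hole wholly free). It stays where it is left (about 3 N to move).
- shutter_grip (a point): Centre of the top face of the shutter's black grip, an upright tab 30 (tester's x) x 12 (tester's y) x 26 mm high, its top 32 mm above the plate. It lies at the keyhole's y + 35 mm + the shutter's travel. Axes as the tester's; moves with the shutter.
- screwdriver: Bystander: a blue-handled screwdriver, 200 mm long, lying on the table between stand and tester; origin under its middle.
- multimeter: Bystander: a blue hand multimeter, 160 x 80 x 34 mm, lying on the table near the robot; origin under its centre.
- tape_roll: Bystander: a black roll of tape, 64 mm across and 19 mm high, lying on the rear left of the tester's top; origin under its centre.
- cell_tray: Bystander: a black divided cell tray, 120 x 70 x 40 mm, behind the stand; origin under its centre.
- film_roll: Bystander: a blue roll of sleeve film, 70 mm across, 110 mm high, standing on the table behind the stand; origin under its centre.
- round_key: Bystander: the other key in the stand, not to be used: same collar, but a round disc head 36 mm across and 10 mm thick and a plain 6 mm pin instead of a blade; origin at the underside of its collar.
Mind the look-alikes: they are no part of the job. What is shaped like the key but pink or turquoise is not meant.

How it is judged:
On the way, in this order (a step that is already met when the one before it is completed fails the run):
1. the shutter is slid to its end stop before the key goes in (value of joint shutter above 0.061 m and horizontal distance between key and keyhole above 0.03 m), for 0.2 s.
2. the key is fully home in the lock, not yet turned (z of key in the frame of keyhole between -0.004 and 0.0035 m and horizontal distance between key and keyhole below 0.004 m and angle between key's own z axis and vertical below 0.12 rad and value of joint lock below 0.5 rad), for 0.1 s.
3. the lock is turned clockwise to its stop with the key home (z of key in the frame of keyhole between -0.004 and 0.0035 m and horizontal distance between key and keyhole below 0.004 m and angle between key's own z axis and vertical below 0.12 rad and value of joint lock above 1.3 rad), for 0.2 s.
At the end, for the whole second after the job is handed in: The fingers still grip the key (over 2 N) and hold the spring-return lock beyond 1.30 of its 1.45 rad; the key is home and upright (collar within 3.5 mm of the plate and 4 mm of the hole centre, tilt under 0.12 rad); the shutter is within 4 mm of its end stop (all of step 3 and value of joint shutter above 0.061 m and contact force between the fingers and key above 2 N); the arm keeps its last pose, push and grip.
It fails at once if the round-headed key is moved more than 30 mm (distance of round_key from where it was at the start of the episode above 0.03 m).
It fails at once if another bystander is moved more than 30 mm (distance of any of screwdriver, multimeter, tape_roll, cell_tray, film_roll from where it was at the start of the episode above 0.03 m).
It also fails if it takes over 64 s, if anything falls off the work surface, if the arm or the gripper's body presses on something with over 40 N, if the wrist force passes 120 N, or if a joint passes its speed limit or range.

ROBOT

A 6-joint arm with a two-finger parallel gripper is mounted at the origin on the work surface. World frame = base frame: x ahead of the robot, y to its left, z up, the work surface at z = 0. Lengths are in m, angles in rad, forces in N, time in s.
With the tool pointing down it reaches from about 0.275 to 0.875 m from the base axis. Payload 12.5 kg.
Tool frame: the origin (TCP) lies at the very end of the fingers, on their centre line; the grasp point (between the pads) lies 19 mm behind it; z points along the fingers, y is the line along which they close (so a half turn about z gives the same grasp; the last joint's range is limited). The gripper opens to 85 mm and grips with 20 to 120 N. Pads are 22 mm wide; open, the fingers measure 114 mm over their backs; the gripper's body (76 mm by 85 mm) begins 54 mm behind the grasp point. The pads swing forward as they close: fully open they stand 13 mm farther back than shut.
Start: joints at [-1.346, 0.351, 1.652, -0, 1.139, -0.085], TCP at [0.168, -0.524, 0.231] pointing down, gripper open.
Joint ranges: [-2.75, 2.75], [-0.79, 2.1], [0.01, 2.65], [-1.57, 4.71], [0.07, 3.14], [-2.87, 2.87]. Speed limits (rad/s): [2.22, 2.22, 2.79, 3.14, 3.14, 3.14].

INTERFACE

Orientations are given as a 3x3 rotation matrix whose columns are the frame's x, y, z axes.
In Python, from bench import manip gives the robot as it stands. Calls block until the motion is done:
- manip.move_ptp(position, orientation): joint-space move of the TCP to a pose.
- manip.move_l(position, attitude=None, max_speed=0.15): straight line of the TCP; attitude=None keeps the orientation; max_speed is the mean speed in m/s.
- manip.move_j(angles): joint-space move.
- manip.set_gripper(opening, effort=None): opening from 0.0 (shut) to 1.0 (fully open); effort is the grip in N (None keeps the last); returns when the fingers have stopped.
- manip.dwell(seconds).
- manip.inverse_kinematics(position, orientation): joint angles nearest the present ones, or None.
- manip.grab_frame(name): name is "scene" or "top" or "wrist"; returns (picture, depth): 420x560x3 uint8, red, green, blue; 420x560 float32, m along the optical axis (not along the pixel's ray), 0 where there is no reading.
- manip.get_calibration(name): a dict with "camera_matrix" (3x3 intrinsics, pixels), "R" (3x3) and "t" (3): a world point X has camera coordinates R X + t. Camera axes: x right, y down, z forward; pixel columns grow to the right and rows downward; lengths in m; the calibration is good to about 2 mm. A picture is of the moment at which its call begins: read the wrist's pose just before it. get_calibration takes no time and is no camera call; for the wrist camera it gives the pose at the moment of the call.
A pose or a line that the arm cannot do raises manip.Unreachable and nothing moves.
- manip.sign_off(): hands the job in; it is judged then, once.
Trained networks look in the newest picture that a camera, given by its name, has taken for a name from the list of things; names that differ only in an ending like _2 or _b are one class to them, and where a whole thing is asked for, a point or a joint stands for the part that bears it (a point fixed in the world has none). Each returns a list of dicts, best first, with "confidence" (0 to 1); they miss things now and then, are a little off and sometimes report something else, mostly with a low value. They report only what shows in the picture. A call takes as long as a camera call. They do not tell look-alikes from the thing itself.
- manip.look_for(camera, name): "at" ([x, y, z] in m, in world coordinates, good to about 4 mm: the middle of the surface that is visible of it).
Readings, each from a call of its own:
- manip.current_time(): time.
- manip.current_qpos(): joint angles.
- manip.current_joint_vel(): joint speeds.
- manip.current_joint_torque(): joint torques, N m.
- manip.current_ee_pos(): TCP position.
- manip.current_tcp_rot(): TCP orientation.
- manip.current_force(): force on the tool from outside, world axes, zero at the start.
- manip.current_ft_torque(): the same for the moment, N m.
- manip.current_grip_width(): opening from 0.0 (shut) to 1.0 (fully open).
- manip.current_grip_force(): force on a finger pad.
Only numpy, scipy, OpenCV 4.12 (cv2) and the standard library are available. Lean on these libraries where they do the work, as an engineer would, in place of code of your own. Each camera call takes 0.05 s, during which the arm holds its last target. There are 200 camera calls.

## Working session

There is one attempt and no reset: what is moved stays moved. The work goes in short steps, each a Python script; the robot and the scene stay as the last script left them, time stands still between calls to the robot, and variables do not carry over. Pictures are saved under pics/ and viewed, at most 10 in all, crops included, and the job is handed in when it is done.

```bash
mkdir -p pics; ls
cat > h.py <<'E'
from bench import manip as m
import numpy as np, cv2
def snap(cam,fn=None):
    c=m.get_calibration(cam); p,d=m.grab_frame(cam)
    if fn: cv2.imwrite('pics/'+fn,p[:,:,::-1])
    K=np.array(c["camera_matrix"]);R=np.array(c["R"]);t=np.array(c["t"])
    v,u=np.mgrid[:420,:560]
    X=np.stack([(u-K[0,2])/K[0,0]*d,(v-K[1,2])/K[1,1]*d,d],-1)
    W=(X-t)@R
    return p,d,W
E
python3 - <<'E'
from h import *
np.set_printoptions(precision=4,suppress=True)
P=[]
for c in ["scene","top"]:
    p,d,W=snap(c,c+".png")
    np.save(c+"W.npy",W)
    for n in ["key","round_key","stand","tester","keyhole","shutter_grip","shutter","screwdriver","multimeter","tape_roll","film_roll","cell_tray"]:
        print(c,n,[(np.round(r["at"],4),round(r["confidence"],2)) for r in m.look_for(c,n)[:3]])
print(m.current_time())
E
```

```text
pics
scene key [(array([ 0.4861, -0.2462,  0.076 ]), 0.75), (array([ 0.5661, -0.2337,  0.0675]), 0.62), (array([ 0.4093, -0.2968,  0.061 ]), 0.6)]
scene round_key [(array([ 0.4904, -0.1803,  0.0785]), 0.81)]
scene stand [(array([ 0.5082, -0.2108,  0.0469]), 0.62), (array([ 0.7453, -0.2427,  0.1097]), 0.4)]
scene tester [(array([ 0.7482, -0.2412,  0.1083]), 0.36)]
scene keyhole [(array([0.5908, 0.1414, 0.0986]), 0.73), (array([0.6041, 0.2967, 0.117 ]), 0.44)]
scene shutter_grip [(array([0.5416, 0.1223, 0.1082]), 0.59)]
scene shutter [(array([0.538 , 0.1252, 0.1041]), 0.66), (array([0.5898, 0.1411, 0.1023]), 0.26)]
scene screwdriver [(array([ 0.4088, -0.0891,  0.0217]), 0.7)]
scene multimeter [(array([0.3316, 0.2371, 0.0338]), 0.86)]
scene tape_roll [(array([0.6058, 0.2958, 0.1183]), 0.72), (array([0.5397, 0.1202, 0.1054]), 0.44)]
scene film_roll [(array([ 0.7464, -0.2431,  0.1054]), 0.86), (array([0.6055, 0.2988, 0.1175]), 0.67)]
scene cell_tray [(array([ 0.7478, -0.1429,  0.0175]), 0.77)]
top key [(array([ 0.5011, -0.3398,  0.0629]), 0.45), (array([ 0.4846, -0.2464,  0.0955]), 0.4)]
top round_key [(array([ 0.4799, -0.183 ,  0.0852]), 0.39)]
top stand [(array([ 0.476 , -0.2138,  0.0419]), 0.84)]
top tester [(array([0.549 , 0.1736, 0.0991]), 0.65)]
top keyhole [(array([0.5476, 0.1727, 0.0985]), 0.58)]
top shutter_grip [(array([0.5307, 0.12  , 0.1092]), 0.69)]
top shutter [(array([0.5334, 0.1136, 0.1074]), 0.76)]
top screwdriver [(array([ 0.3982, -0.0948,  0.0185]), 0.89), (array([ 0.7472, -0.1453,  0.0106]), 0.74)]
top multimeter [(array([0.3143, 0.2512, 0.0352]), 0.78)]
top tape_roll [(array([0.5961, 0.2991, 0.119 ]), 0.66)]
top film_roll [(array([ 0.722 , -0.2366,  0.1064]), 0.63)]
top cell_tray [(array([ 0.7507, -0.1439,  0.0078]), 0.83)]
1.3
```

View pics/scene.png

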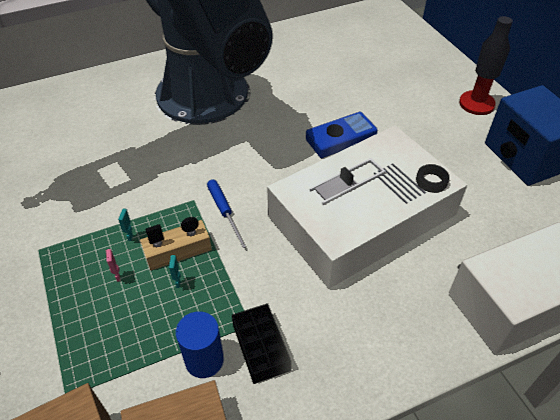

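View pics/top.png

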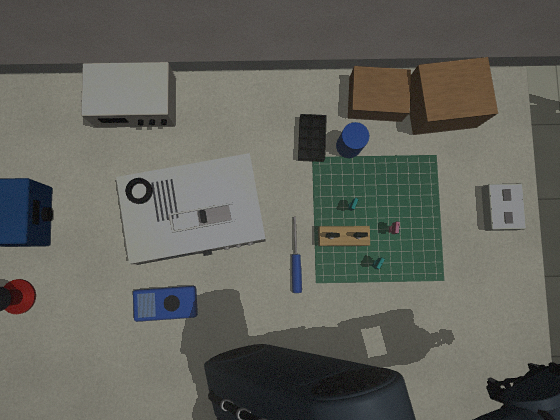

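The rectangular black key is in the stand's right slot (scene about (155,235), y≈-0.246) and the round one is at (190,225). Pink and turquoise look-alikes stand around it. The shutter grip is at about (347,175) in the scene picture and (203,215) in the top picture. Next I'll get the yaws from the depth data and take near views with the wrist camera.

```bash
cat >> h.py <<'E'
def rect(W,mask):
    P=W[mask][:,:2].astype(np.float32); (c,s,a)=cv2.minAreaRect(P); return np.array(c),np.array(s),a
def down(yaw):
    # tool z down, tool y axis (closing) along world direction yaw
    y=np.array([np.cos(yaw),np.sin(yaw),0]); z=np.array([0,0,-1.]); return np.stack([np.cross(y,z),y,z],1)
E
python3 - <<'E'
from h import *
np.set_printoptions(precision=4,suppress=True)
W=np.load("topW.npy"); 
mk=(abs(W[...,2]-.1)<.006)&(abs(W[...,0]-.55)<.22)&(abs(W[...,1]-.17)<.25)
mk=cv2.morphologyEx(mk.astype(np.uint8),cv2.MORPH_OPEN,np.ones((5,5)))>0
print("tester",rect(W,mk),np.median(W[mk][:,2]))
mk=(abs(W[...,2]-.045)<.006)&(abs(W[...,0]-.48)<.06)&(abs(W[...,1]+.214)<.09)
print("stand",rect(W,mk),W[mk].mean(0))
q0=m.current_qpos()
R0=np.array(m.current_tcp_rot()); print(R0)
c=m.get_calibration("wrist");R=np.array(c["R"]);t=np.array(c["t"]);print(-R.T@t-np.array(m.current_ee_pos()));print(R0.T@R.T); print(c["camera_matrix"])
for nm,p in (("stand",[.48,-.27,.33]),("tester",[.53,.06,.38])):
    for yaw in (0,np.pi/2,np.pi,-np.pi/2): print(nm,yaw,m.inverse_kinematics(p,down(yaw)))
E
```

```text
tester (array([0.553 , 0.1776]), array([0.2206, 0.3405]), 9.481806755065918) 0.09978543969320913
stand (array([ 0.4629, -0.2228]), array([0.1498, 0.0829]), 88.99161529541016) [ 0.4794 -0.212   0.0448]
[[ 0.9524  0.3048 -0.    ]
 [ 0.3048 -0.9524 -0.    ]
 [-0.      0.     -1.    ]]
[0.0798 0.0253 0.1426]
[[-0.0006 -0.9468 -0.322 ]
 [ 1.     -0.0005 -0.0004]
 [ 0.0002 -0.322   0.9468]]
[[291.2403   0.     283.7924]
 [  0.     291.2403 211.6314]
 [  0.       0.       1.    ]]
stand 0 [-0.5969  0.2697  1.5169 -0.      1.355  -0.5969]
stand 1.5707963267948966 [-0.5969  0.2697  1.5169 -0.      1.355  -2.1677]
stand 3.141592653589793 [-0.5969  0.2697  1.5169 -0.      1.355   2.5447]
stand -1.5707963267948966 [-0.5969  0.2697  1.5169 -0.      1.355   0.9739]
tester 0 [ 0.0254  0.2089  1.4765 -0.      1.4562  0.0254]
tester 1.5707963267948966 [ 0.0254  0.2089  1.4765 -0.      1.4562 -1.5454]
tester 3.141592653589793 None
tester -1.5707963267948966 [ 0.0254  0.2089  1.4765 -0.      1.4562  1.5962]
```

Run:
```python
from h import *
np.set_printoptions(precision=4,suppress=True)
def rep(W,n,c,r,z0,z1):
    mk=(W[...,2]>z0)&(W[...,2]<z1)&(np.hypot(W[...,0]-c[0],W[...,1]-c[1])<r)
    if mk.sum()>8: print(n,mk.sum(),rect(W,mk),np.percentile(W[mk][:,2],[50,95]))
m.set_gripper(0.6)
for i,p in enumerate([[.475,-.235,.26],[.475,-.195,.26]]):
    m.move_ptp(p,down(0)); 
    q,d,W=snap("wrist",f"ws{i}.png"); np.save(f"ws{i}.npy",W)
    print(m.current_ee_pos())
    rep(W,"stand",(.48,-.214),.09,.040,.049); rep(W,"rect",(.485,-.246),.03,.085,.105); rep(W,"round",(.485,-.18),.03,.085,.105)
    for n in ("key","round_key","stand"): print(n,[(np.round(r["at"],4),round(r["confidence"],2)) for r in m.look_for("wrist",n)[:3]])
for i,p in enumerate([[.53,.12,.27],[.53,.16,.27]]):
    m.move_ptp(p,down(.165)); 
    q,d,W=snap("wrist",f"wt{i}.png"); np.save(f"wt{i}.npy",W)
    rep(W,"plate",(.55,.17),.25,.096,.104); rep(W,"grip",(.53,.12),.07,.120,.14); rep(W,"rails",(.53,.12),.15,.1045,.110)
    for n in ("keyhole","shutter_grip","shutter","tape_roll"): print(n,[(np.round(r["at"],4),round(r["confidence"],2)) for r in m.look_for("wrist",n)[:3]])
a=cv2.imread("pics/ws0.png");b=cv2.imread("pics/wt0.png")
cv2.imwrite("pics/both.png",cv2.resize(np.vstack([a,b]),(0,0),fx=.71,fy=.71))
print(m.current_time())
```

```text
[ 0.4746 -0.2359  0.2599]
stand 3675 (array([ 0.5119, -0.2152]), array([0.1302, 0.1101]), 89.19367218017578) [0.0449 0.0462]
rect 247 (array([ 0.4812, -0.2489]), array([0.0296, 0.009 ]), 89.97891998291016) [0.0965 0.098 ]
round 211 (array([ 0.4825, -0.1795]), array([0.0248, 0.0095]), 89.79154205322266) [0.0884 0.0904]
key [(array([ 0.5631, -0.233 ,  0.079 ]), 0.95), (array([ 0.4091, -0.2924,  0.0674]), 0.73), (array([ 0.4808, -0.2459,  0.0948]), 0.59)]
round_key [(array([ 0.4776, -0.1772,  0.0876]), 0.59)]
stand [(array([ 0.48  , -0.2121,  0.0444]), 0.57)]
[ 0.475  -0.1951  0.2601]
stand 3332 (array([ 0.5123, -0.2151]), array([0.1307, 0.1112]), 89.13121795654297) [0.0449 0.0462]
rect 221 (array([ 0.4817, -0.2488]), array([0.0303, 0.0093]), 89.53945922851562) [0.0966 0.098 ]
round 183 (array([ 0.4824, -0.1795]), array([0.024 , 0.0099]), 86.6529312133789) [0.0883 0.0904]
key [(array([ 0.5627, -0.2321,  0.0709]), 0.91), (array([ 0.4114, -0.2925,  0.0515]), 0.89), (array([ 0.48  , -0.2439,  0.0974]), 0.68)]
round_key [(array([ 0.4785, -0.1776,  0.0888]), 0.84)]
stand [(array([ 0.4834, -0
[... 444 characters left out ...]
 0.1149, 0.1088]), 0.58), (array([0.5961, 0.288 , 0.1189]), 0.17)]
tape_roll [(array([0.5953, 0.2853, 0.121 ]), 0.98), (array([0.5334, 0.1186, 0.1105]), 0.74)]
plate 54994 (array([0.6205, 0.1869]), array([0.3537, 0.339 ]), 9.60780143737793) [0.1    0.1012]
grip 397 (array([0.5303, 0.1419]), array([0.03  , 0.0122]), 9.301559448242188) [0.1311 0.1326]
rails 2787 (array([0.5297, 0.1454]), array([0.0471, 0.1586]), 9.313549041748047) [0.1062 0.1078]
keyhole [(array([0.5441, 0.2131, 0.0981]), 0.72)]
shutter_grip [(array([0.5307, 0.1173, 0.1058]), 0.76)]
shutter [(array([0.5329, 0.1188, 0.1104]), 0.95), (array([0.5404, 0.2203, 0.098 ]), 0.7)]
tape_roll [(array([0.595 , 0.3056, 0.1202]), 0.8)]
5.975
```

View pics/both.png

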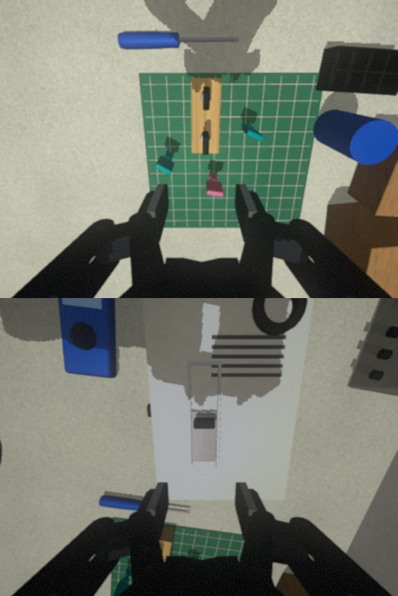

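The depth checks agree from both places: grip (0.530,0.142), top z 0.132, yaw 9.35°; rectangular key head (0.4815,-0.249), top z 0.097. The wrist picture shows the black grip at (203,420) and the two keys at (206,97) and (206,140). I'll open the shutter now.

Run:
```python
from h import *
np.set_printoptions(precision=4,suppress=True)
yaw=np.radians(9.35); ty=np.array([-np.sin(yaw),np.cos(yaw),0]); R=down(yaw)
g=np.array([.5303,.1419,.112])
m.move_ptp(g+[0,0,.05],R); m.move_l(g,max_speed=.1); print(m.current_force())
m.set_gripper(0.0,30); print("w",m.current_grip_width(),m.current_grip_force(),m.current_force())
m.move_l(g+ty*.066,max_speed=.1); print(m.current_ee_pos(),m.current_force())
m.set_gripper(0.6); m.move_l(g+ty*.066+[0,0,.06],max_speed=.2)
k=np.array([.5355,.1055,.25])
for i,dd in enumerate((.0,.04)):
    m.move_ptp(k-ty*dd,R)
    q,d,W=snap("wrist",f"wk{i}.png"); np.save(f"wk{i}.npy",W)
    mk=(W[...,2]>.120)&(W[...,2]<.14)&(np.hypot(W[...,0]-.519,W[...,1]-.206)<.04); print("grip",rect(W,mk))
    mk=((W[...,2]<.097)&(np.hypot(W[...,0]-k[0],W[...,1]-k[1])<.025)); mk&=W[...,2]>.02
    print("hole",mk.sum(),rect(W,mk) if mk.sum()>5 else 0, W[mk].mean(0) if mk.any() else 0)
    print([(np.round(r["at"],4),round(r["confidence"],2)) for r in m.look_for("wrist","keyhole")[:3]])
c=cv2.imread("pics/wk0.png"); c2=cv2.imread("pics/wk1.png")
cv2.imwrite("pics/k.png",cv2.resize(np.hstack([c[60:300,180:380],c2[60:300,180:380]]),(0,0),fx=2,fy=2))
print(m.current_time())
```

```text
[-0.174   0.1985  0.4833]
w 0.3421514073141425 29.76405680179596 [-5.2848 -1.4372  7.8635]
[0.5197 0.2042 0.1127] [ -0.7593 -21.6527   7.8726]
grip (array([0.5207, 0.2008]), array([0.0295, 0.0114]), 9.42859935760498)
hole 117 (array([0.537 , 0.1011]), array([0.0076, 0.0172]), 9.497048377990723) [0.5376 0.0977 0.0838]
[(array([0.5531, 0.1753, 0.0964]), 0.71)]
grip (array([0.5208, 0.2011]), array([0.0296, 0.0126]), 8.83132553100586)
hole 102 (array([0.537 , 0.1016]), array([0.0075, 0.0177]), 9.485518455505371) [0.5375 0.0985 0.0814]
[(array([0.5601, 0.1456, 0.0999]), 0.73)]
10.125
```

View pics/k.png

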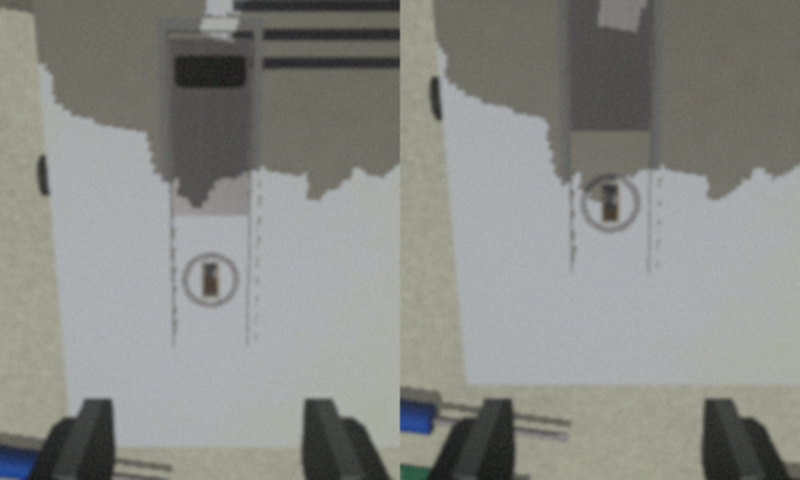

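Run:
```python
from h import *
np.set_printoptions(precision=4,suppress=True)
# refine keyhole: project hole pixels on plane z=.1 is done from ring of W edges
for i in (0,1):
    W=np.load(f"wk{i}.npy"); v,u=np.where((W[...,2]<.096)&(W[...,2]>.02)&(np.hypot(W[...,0]-.537,W[...,1]-.102)<.025))
    x0,x1,y0,y1=u.min()-8,u.max()+9,v.min()-8,v.max()+9
    uu,vv=np.meshgrid(np.arange(x0,x1),np.arange(y0,y1)); w=W[y0:y1,x0:x1]; ok=abs(w[...,2]-.1)<.002
    A=np.c_[uu[ok],vv[ok],np.ones(ok.sum())]; C=np.linalg.lstsq(A,w[ok][:,:2],rcond=None)[0]
    P=(np.c_[u,v,np.ones(len(u))]@C).astype(np.float32); print("hole",cv2.minAreaRect(P))
p=np.array([.4815,-.2492,.058]); R=down(-.012)
m.set_gripper(.45)
m.move_ptp(p+[0,0,.14],R); m.move_l(p+[0,0,.06],max_speed=.25); m.move_l(p,max_speed=.1); print(m.current_force())
m.set_gripper(0.,100); print("w",m.current_grip_width(),m.current_grip_force(),m.current_force())
m.move_l(p+[0,0,.02],max_speed=.05); print(m.current_force(),m.current_ee_pos())
m.move_l(p+[0,0,.14],max_speed=.2); print(m.current_force(),m.current_grip_width())
_,_,W=snap("wrist","g0.png"); np.save("g0.npy",W)
snap("scene","g1.png")
a=cv2.imread("pics/g0.png");b=cv2.imread("pics/g1.png")
cv2.imwrite("pics/g.png",np.hstack([cv2.resize(a[200:420,140:420],(400,314)),cv2.resize(b[130:320,60:300],(397,314))]))
print(m.current_time())
```

```text
hole ((0.5367112159729004, 0.10321907699108124), (0.00728984922170639, 0.017337076365947723), 9.306825637817383)
hole ((0.5368584990501404, 0.10319383442401886), (0.006983899977058172, 0.016909316182136536), 9.325431823730469)
[-0.1352 -0.5048  0.7047]
w 0.10372752781227458 97.40568280220032 [-0.5895  0.4248  5.521 ]
[-0.6661  0.2232 -0.4022] [ 0.4815 -0.2492  0.0782]
[-0.7011 -0.1016 -1.5836] 0.10612251216661697
14.625
```

View pics/g.png

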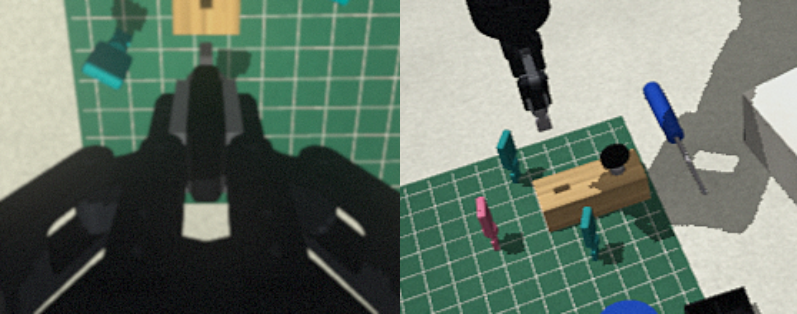

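The key is gripped and lifted; the wrist picture shows the blade at (205,55) below the fingers, and in the scene picture the stand's left slot is empty and the round key is still in place. Next I'll check the blade's offset in the hand from the depth data, then move above the keyhole and probe.

Run:
```python
from h import *
np.set_printoptions(precision=4,suppress=True)
W=np.load("g0.npy"); T=np.array(m.current_ee_pos()); R=np.array(m.current_tcp_rot())
L=(W-T)@R
for a,b in ((-.03,-.02),(-.02,-.005),(.003,.013),(.014,.024),(.026,.034),(.034,.04),(.04,.045)):
    mk=(L[...,2]>a)&(L[...,2]<b)&(abs(L[...,0])<.03)&(abs(L[...,1])<.012)
    if mk.sum()>2: print(a,b,mk.sum(),"x",np.percentile(L[mk][:,0],[10,50,90]),"y",np.percentile(L[mk][:,1],[5,50,95]))
yaw=np.radians(9.35); Rk=down(yaw); k=np.array([.5368,.1028,.1])
m.move_ptp(k+[0,0,.16],Rk); m.move_l(k+[0,0,.013+.036],max_speed=.15); m.dwell(.2); print(m.current_force(),m.current_ee_pos(),m.current_grip_width())
_,_,W=snap("wrist","i0.png");snap("scene","i1.png")
T=np.array(m.current_ee_pos()); L=(W-T)@Rk
a=cv2.imread("pics/i0.png");b=cv2.imread("pics/i1.png")
cv2.imwrite("pics/i.png",np.hstack([cv2.resize(a[150:350,190:380],(380,400)),cv2.resize(b[110:230,280:400],(400,400))]))
print(m.current_time())
```

```text
-0.03 -0.02 560 x [0.0106 0.0114 0.0149] y [-0.011   0.0001  0.0105]
-0.02 -0.005 645 x [0.0106 0.0114 0.0149] y [-0.0101  0.0005  0.0107]
0.003 0.013 37 x [0.0047 0.0058 0.0067] y [-0.0067 -0.0047  0.008 ]
0.014 0.024 14 x [0.0049 0.006  0.0075] y [-0.0017  0.0004  0.0031]
0.026 0.034 48 x [0.0075 0.0078 0.0082] y [-0.0022  0.0004  0.0036]
0.034 0.04 31 x [0.0076 0.0078 0.0082] y [-0.0023  0.0004  0.003 ]
0.04 0.045 9 x [0.0075 0.0076 0.0079] y [-0.0021  0.0004  0.0028]
[0.1638 0.0687 0.1589] [0.5372 0.1028 0.1498] 0.10486526500455183
17.175
```

View pics/i.png

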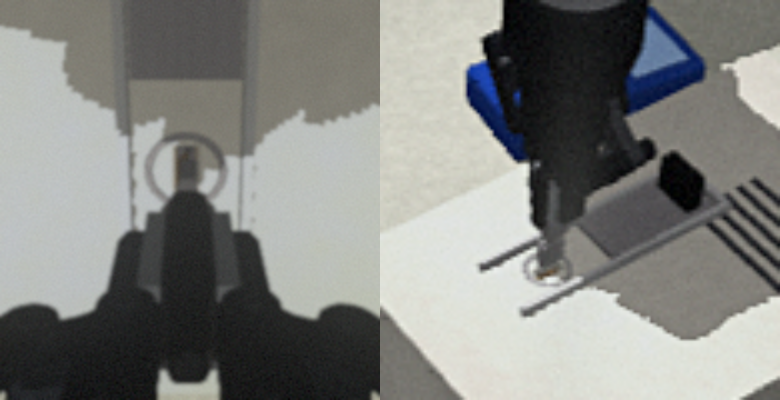

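The blade is centred in the hand (edge at 7.8 mm against 8) and stands over the slot in both pictures ((188,165) and (545,268)). I'll insert it in force-checked steps.

```bash
cat > ins.py <<'E'
from h import *
np.set_printoptions(precision=3,suppress=True)
yaw=np.radians(9.35); k=np.array([.5368,.1028,.1]); tx=np.array([np.cos(yaw),np.sin(yaw),0])
E
python3 - <<'E'
from ins import *
h=.049; i=0
while h>.0125:
    h-= .003 if h>.032 else .0015
    if h>.032: m.move_l(k+[0,0,h],down(yaw),max_speed=.05)
    else:
        i+=1; s=1 if i%2 else -1
        m.move_l(k+[0,0,h]+tx*.001*s,down(yaw+np.radians(3)*s),max_speed=.03)
    f=np.array(m.current_force()); e=np.array(m.current_ee_pos())
    print(round(h,4),e-k,f)
    if abs(f[2])>30 or np.hypot(f[0],f[1])>25: print("stop");break
print(m.current_time(),m.current_grip_width())
E
```

```text
0.046 [-0.    -0.     0.046] [-0.175 -1.057 -0.815]
0.043 [-0.    -0.     0.043] [-0.584  0.09  -0.846]
0.04 [-0.   -0.    0.04] [-0.07  -0.122 -0.632]
0.037 [-0.    -0.     0.037] [ 0.676  0.576 -0.951]
0.034 [-0.    -0.     0.034] [ 0.143 -0.511 -0.266]
0.031 [0.    0.    0.031] [-3.918 -1.04   0.84 ]
0.0295 [-0.001 -0.     0.03 ] [-0.221  0.175  0.268]
0.028 [0.    0.    0.028] [-3.275  0.076 -0.496]
0.0265 [-0.001 -0.     0.027] [ 0.129 -1.128 -0.854]
0.025 [0.    0.    0.025] [-3.667  0.311 -1.098]
0.0235 [-0.    -0.     0.024] [1.65  0.662 0.697]
0.022 [0.    0.    0.022] [-5.292 -0.783  2.627]
0.0205 [-0.    -0.     0.021] [ 2.337  1.224 -0.208]
0.019 [0.    0.    0.019] [-4.539 -0.327  2.293]
0.0175 [-0.    -0.     0.018] [ 2.89   1.409 -2.706]
0.016 [0.    0.    0.016] [-3.867 -0.963 -1.2  ]
0.0145 [-0.    -0.     0.015] [ 2.114  0.106 -1.737]
0.013 [0.    0.    0.014] [-5.504 -1.847 10.49 ]
0.0115 [0.    0.    0.014] [-2.972 -0.299 19.638]
22.0417 0.10739530523926312
```

Run:
```python
from ins import *
c=k-tx*.0003
m.move_l(c+[0,0,.0125],down(yaw),max_speed=.03); m.dwell(.3)
print(np.array(m.current_ee_pos())-k,m.current_force(),m.current_ft_torque())
for a in (.3,.6,.9,1.2,1.4,1.5,1.55,1.6):
    m.move_l(c+[0,0,.0125],down(yaw-a)); m.dwell(.1)
    r=np.array(m.current_tcp_rot()); f=np.array(m.current_force())
    print(a,yaw-np.arctan2(r[1,1],r[0,1]),np.array(m.current_ee_pos())-k,f,np.array(m.current_ft_torque()),m.current_grip_force())
    if np.linalg.norm(f)>40: break
print(m.current_time(),m.current_grip_width(),m.current_qpos())
```

```text
[0.    0.    0.014] [-2.968 -0.672 11.512] [-0.119  0.547  0.099]
0.3 0.2977661973716841 [-0.     0.     0.014] [-4.285  1.107 13.476] [ 0.064  0.874 -0.044] 100.35652041435242
0.6 0.5976407686682537 [0.    0.    0.014] [-3.52   0.759 13.288] [0.125 0.701 0.011] 100.25511860847473
0.9 0.8975941440095221 [0.    0.    0.014] [-3.43  -0.479 12.879] [-0.039  0.594  0.016] 100.1912784576416
1.2 1.1974828625819876 [ 0.    -0.     0.014] [-3.072 -0.837 11.62 ] [-0.218  0.42   0.059] 100.17788887023926
1.4 1.3974335875334238 [ 0.    -0.     0.014] [-2.695 -1.4   11.961] [-0.292  0.482  0.08 ] 100.15723943710327
1.5 1.4974109211563142 [ 0.    -0.     0.014] [-2.28  -1.194 12.342] [-0.301  0.494  0.063] 100.14017343521118
1.55 1.5473175554039726 [ 0.    -0.     0.014] [-2.067 -1.652 11.189] [-0.351  0.444  0.111] 100.11350154876709
1.6 1.5970820138610944 [ 0.    -0.     0.014] [-1.139 -1.653 11.971] [-0.382  0.412  0.217] 100.15777945518494
26.2917 0.1053623269410231 [ 0.104  0.495  1.762 -0.001  0.883  1.538]
```

Run:
```python
from ins import *
c=k-tx*.0003
m.move_l(c+[0,0,.0125],down(yaw-1.64)); m.dwell(.3)
print(m.current_ft_torque(),m.current_force(),m.current_grip_force(),np.array(m.current_ee_pos())-k)
_,_,W=snap("wrist","f0.png");snap("scene","f1.png")
mk=(W[...,2]>.120)&(W[...,2]<.14)&(np.hypot(W[...,0]-.5207,W[...,1]-.2008)<.025); print("grip",mk.sum(),rect(W,mk) if mk.sum()>5 else 0)
p,d,W=snap("scene"); mk=(W[...,2]>.120)&(W[...,2]<.14)&(np.hypot(W[...,0]-.5207,W[...,1]-.2008)<.025); print("grip",mk.sum(),rect(W,mk) if mk.sum()>5 else 0)
a=cv2.imread("pics/f0.png");b=cv2.imread("pics/f1.png")
cv2.imwrite("pics/f.png",np.hstack([cv2.resize(a,(400,300)),cv2.resize(b[110:230,280:440],(400,300))]))
print(m.current_time())
```

```text
[-0.292  0.367  0.386] [-3.06  -1.615 11.477] 100.09814858436584 [ 0.    -0.     0.014]
grip 2070 (array([0.522, 0.201]), array([0.031, 0.013]), 10.788973808288574)
grip 118 (array([0.522, 0.201]), array([0.032, 0.015]), 15.246322631835938)
26.9917
```

View pics/f.png

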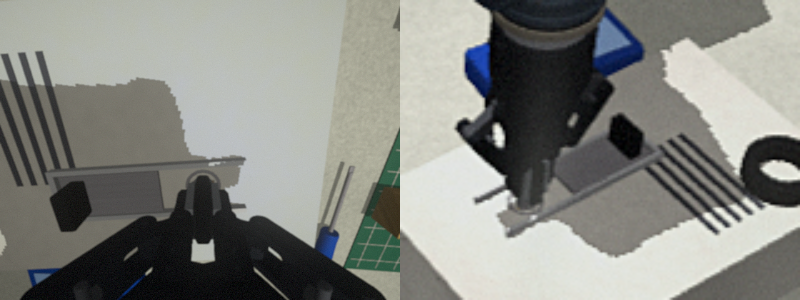

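The shutter grip is still at its end stop ((70,205) in the left half), the key head is turned and held, and the turning moment climbs steeply, so it is against the stop. I'll hand in.

```bash
python3 -c "
from h import *
print(m.sign_off())"
```

```text
the job is handed in; nothing more can be done
None
```

I handed the job in with the shutter at its end stop and the key fully home, turned a quarter turn clockwise to the stop and still held with about 100 N grip; the last clock reading before hand-in was 27 s and no verdict came back.

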